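Restock the coffee capsule holders

TASK

Restock the coffee corner: each of the four capsule holders has one empty pocket. Put every loose capsule, standing upright with its foil up and its foot fully down, into the empty pocket of a holder for its own size: the two small ones one in each small holder, the medium in the medium holder and the large in the large one. Leave the black cup and the sugar jar standing where they are.

Things in the scene. Friction and masses are not known exactly. Their poses are not given: they have to be found in the camera images.
- capsule_small_a_mid (a point): Loose SMALL coffee capsule standing foil up: brown cup narrowing downwards, round silver foil lid. Rim (widest part, 3 mm thick, at the very top) 38 mm across, whole capsule 32 mm high, foot 24 mm across, 10 to 30 g. Point: on its axis, half-way up (16 mm above the foot); z up its axis. The two small ones are identical.
- capsule_small_b_mid (a point): Loose SMALL coffee capsule standing foil up: brown cup narrowing downwards, round silver foil lid. Rim (widest part, 3 mm thick, at the very top) 38 mm across, whole capsule 32 mm high, foot 24 mm across, 10 to 30 g. Point: on its axis, half-way up (16 mm above the foot); z up its axis. The two small ones are identical.
- capsule_medium_mid (a point): Loose MEDIUM coffee capsule standing foil up: brown cup narrowing downwards, round silver foil lid. Rim (widest part, 3 mm thick, at the very top) 50 mm across, whole capsule 46 mm high, foot 35 mm across, 10 to 30 g. Point: on its axis, half-way up (23 mm above the foot); z up its axis.
- capsule_large_mid (a point): Loose LARGE coffee capsule standing foil up: brown cup narrowing downwards, round silver foil lid. Rim (widest part, 3 mm thick, at the very top) 62 mm across, whole capsule 40 mm high, foot 42 mm across, 10 to 30 g. Point: on its axis, half-way up (20 mm above the foot); z up its axis.
- holder_small_a_gap (a point): Empty pocket (36 mm across, 6 mm deep, black floor) of a holder for SMALL capsules: grey acrylic tray fixed to the counter, 150 x 54 mm, 10 mm high, end cheeks 18 mm; three pockets in a row 46 mm apart, this one at the -y end; the others hold a fixed small capsule. Point: centre of the pocket's floor, 4 mm above the counter; z up, y along the row, x across it (free for fingers).
- holder_small_b_gap (a point): Empty pocket (36 mm across, 6 mm deep, black floor) of a holder for SMALL capsules: grey acrylic tray fixed to the counter, 150 x 54 mm, 10 mm high, end cheeks 18 mm; three pockets in a row 46 mm apart, this one in the middle; the others hold a fixed small capsule. Point: centre of the pocket's floor, 4 mm above the counter; z up, y along the row, x across it (free for fingers).
- holder_medium_gap (a point): Empty pocket (46 mm across, 6 mm deep, black floor) of a holder for MEDIUM capsules: grey acrylic tray fixed to the counter, 150 x 64 mm, 10 mm high, end cheeks 18 mm; two pockets in a row, 70 mm apart, this one at +y; the other holds one fixed medium capsule. Point: centre of the pocket's floor, 4 mm above the counter; z up, y along the row, x across it (free for fingers).
- holder_large_gap (a point): Empty pocket (54 mm across, 6 mm deep, black floor) of a holder for LARGE capsules: grey acrylic tray fixed to the counter, 150 x 76 mm, 10 mm high, end cheeks 18 mm; two pockets in a row, 72 mm apart, this one at -y; the other holds one fixed large capsule. Point: centre of the pocket's floor, 4 mm above the counter; z up, y along the row, x across it (free for fingers).
- cup: Black handleless coffee cup standing empty on the counter, 72 mm across the rim, 58 mm high; a bystander. Origin at the centre of its underside, z up.
- sugar_jar: Closed white sugar jar with a brown cork lid, 58 mm across, 72 mm high; a bystander. Origin at the centre of its underside, z up.
Mind the look-alikes: they are no part of the job. What is shaped like the part that bears capsule_large_mid but pink, red or yellow is not meant.

How it is judged:
At the end, for the whole second after the job is handed in: Each capsule stands in the empty pocket of a holder of its size (one small capsule in each small holder): within 10 mm of the pocket's centre, foot no more than 3 mm above the pocket's floor, leaning less than 0.12 rad, released and at rest ((((horizontal distance between capsule_small_a_mid and holder_small_a_gap below 0.01 m and z of capsule_small_a_mid in the frame of holder_small_a_gap below 0.019 m and angle between capsule_small_a_mid's own z axis and vertical below 0.12 rad) and (horizontal distance between capsule_small_b_mid and holder_small_b_gap below 0.01 m and z of capsule_small_b_mid in the frame of holder_small_b_gap below 0.019 m and angle between capsule_small_b_mid's own z axis and vertical below 0.12 rad)) or ((horizontal distance between capsule_small_a_mid and holder_small_b_gap below 0.01 m and z of capsule_small_a_mid in the frame of holder_small_b_gap below 0.019 m and angle between capsule_small_a_mid's own z axis and vertical below 0.12 rad) and (horizontal distance between capsule_small_b_mid and holder_small_a_gap below 0.01 m and z of capsule_small_b_mid in the frame of holder_small_a_gap below 0.019 m and angle between capsule_small_b_mid's own z axis and vertical below 0.12 rad))) and horizontal distance between capsule_medium_mid and holder_medium_gap below 0.01 m and z of capsule_medium_mid in the frame of holder_medium_gap below 0.026 m and angle between each of capsule_medium_mid, capsule_large_mid's own z axis and vertical below 0.12 rad and horizontal distance between capsule_large_mid and holder_large_gap below 0.01 m and z of capsule_large_mid in the frame of holder_large_gap below 0.023 m and linear speed of each of capsule_small_a, capsule_small_b, capsule_medium, capsule_large below 0.02 m/s); the robot touches nothing.
It fails at once if the black cup is pushed more than 30 mm or tipped (distance of cup from where it was at the start of the episode above 0.03 m or angle between cup's own z axis and vertical above 0.4 rad).
It fails at once if the sugar jar is pushed more than 30 mm or tipped (distance of sugar_jar from where it was at the start of the episode above 0.03 m or angle between sugar_jar's own z axis and vertical above 0.4 rad).
It also fails if it takes over 99 s, if anything falls off the work surface, if the arm or the gripper's body presses on something with over 40 N, if the wrist force passes 120 N, or if a joint passes its speed limit or range.

ROBOT

A 6-joint arm with a two-finger parallel gripper is mounted at the origin on the work surface. World frame = base frame: x ahead of the robot, y to its left, z up, the work surface at z = 0. Lengths are in m, angles in rad, forces in N, time in s.
With the tool pointing down it reaches from about 0.275 to 0.875 m from the base axis. Payload 12.5 kg.
Tool frame: the origin (TCP) lies on the centre line of the jaws, within the pads' length; the fingertips stand r.finger_overhang ahead of it and the grasp point (between the pads) lies 3 mm ahead of it (r.finger_overhang is the distance from the TCP to the fingertips, in m); z points along the fingers, y is the direction in which the jaws open and shut (so a half turn about z gives the same grasp; the last joint's range is limited). The gripper opens to 85 mm and grips with 20 to 120 N. Pads are 22 mm wide; open, the fingers measure 114 mm over their backs; the gripper's body (76 mm by 85 mm) begins 54 mm behind the grasp point. The pads swing forward as they close: fully open they stand 13 mm farther back than shut.
Start: joints at [-1.187, 0.351, 1.652, -0, 1.139, -0.085], TCP at [0.249, -0.491, 0.253] pointing down, gripper open.
Joint ranges: [-2.75, 2.75], [-0.79, 2.1], [0.01, 2.65], [-1.57, 4.71], [0.07, 3.14], [-2.87, 2.87]. Speed limits (rad/s): [2.22, 2.22, 2.79, 3.14, 3.14, 3.14].

INTERFACE

Orientations are given as a unit quaternion [x, y, z, w].
In Python, from cell import r, optics gives the robot as it stands. The module is installed in compiled form; this text tells all that it offers. Calls block until the motion is done:
- r.move_to(position, orientation): joint-space move of the TCP to a pose.
- r.move_linear(position, rot=None, vel=0.15): straight line of the TCP; rot=None keeps the orientation; vel is the mean speed in m/s.
- r.set_joints(angles): joint-space move.
- r.set_gripper(opening, squeeze=None): opening from 0.0 (shut) to 1.0 (fully open); squeeze is the grip in N (None keeps the last); returns when the fingers have stopped.
- r.sleep(seconds).
- r.inverse_kinematics(position, orientation): joint angles nearest the present ones, or None.
- optics.get_image(name): name is "scene" or "top" or "wrist"; returns a dict with "pixels" (420x560x3 uint8, red, green, blue), "depth" (420x560 float32, m along the optical axis (not along the pixel's ray), 0 where there is no reading), "fx", "fy", "cx", "cy" (pixels), "D" ([k1, k2, p1, p2, k3] as OpenCV has them; the pictures are not rectified), "camera_from_world" (4x4, takes a point from world to camera coordinates); the wrist camera has in their place "mount" (4x4, takes a point from camera to tool coordinates, whose origin is the TCP and whose axes are the flange's). Camera axes: x right, y down, z forward; pixel columns grow to the right and rows downward; lengths in m; the calibration is good to about 2 mm. A picture is of the moment at which its call begins: read the wrist's pose just before it.
A pose or a line that the arm cannot do raises r.PlanningError and nothing moves.
- r.hand_in(): hands the job in, once; it reports no verdict.
Readings, each from a call of its own:
- r.current_t(): time.
- r.current_q(): joint angles.
- r.current_qvel(): joint speeds.
- r.current_effort(): joint torques, N m.
- r.current_tool_pos(): TCP position.
- r.current_ee_rot(): TCP orientation.
- r.current_contact_force(): force on the tool from outside, world axes, zero at the start.
- r.current_torque(): the same for the moment, N m.
- r.current_opening(): opening from 0.0 (shut) to 1.0 (fully open).
Only numpy, scipy, OpenCV 4.12 (cv2) and the standard library are available. Lean on these libraries where they do the work, as an engineer would, in place of code of your own. Each camera call takes 0.05 s, during which the arm holds its last target.

## Working session

There is one attempt and no reset: what is moved stays moved. The work goes in short steps, each a Python script; the robot and the scene stay as the last script left them, time stands still between calls to the robot, and variables do not carry over. Pictures are saved under pics/ and viewed, and the job is handed in when it is done.

```bash
mkdir -p pics; cat > h.py <<'E'
import numpy as np, cv2
from cell import r, optics
E
python3 - <<'E'
from h import *
print(r.current_t(), r.current_tool_pos(), r.current_ee_rot(), r.current_opening(), r.finger_overhang)
for n in ["scene","top","wrist"]:
    im=optics.get_image(n)
    np.save(f"{n}.npy",im,allow_pickle=True)
    cv2.imwrite(f"pics/{n}0.png",im["pixels"][:,:,::-1])
    print(n,im["fx"],im["fy"],im["cx"],im["cy"],im["D"],im.get("camera_from_world"),im.get("mount"))
E
```

```text
0.0 [ 0.24842122 -0.49036659  0.25277535] [ 9.72650551e-01  2.32272632e-01 -8.63708167e-05 -5.68653798e-04] 1.0032560548542822 0.022
scene 486.50391853436435 486.50391853436435 278.77799030649817 211.08709024071885 [-0.17099291  0.          0.          0.          0.        ] [[ 0.32395388  0.94587719  0.0192411  -0.13143213]
 [ 0.54972861 -0.17164678 -0.8175181  -0.17442173]
 [-0.76996905  0.27541554 -0.5755814   1.44270639]
 [ 0.          0.          0.          1.        ]] None
top 476.5755356674457 476.5755356674457 278.9008212232886 208.34552304553037 [-0.0660962  0.         0.         0.         0.       ] [[-0.01909483 -0.99978838  0.00765351  0.01664886]
 [-0.99458217  0.01821192 -0.10234566  0.39843715]
 [ 0.10218462 -0.00956632 -0.99471945  1.4052609 ]
 [ 0.          0.          0.          1.        ]] None
wrist 369.23068294513325 369.23068294513325 278.17661482206273 210.72779433527177 [0.02854062 0.         0.         0.         0.        ] None [[ 5.56767518e-04 -9.55297947e-01 -2.95644251e-01  7.52194828e-02]
 [ 9.99999571e-01  3.12979128e-04  8.71922791e-04  2.64443214e-04]
 [-7.40415572e-04 -2.95644609e-01  9.55297711e-01 -1.20403727e-01]
 [ 0.00000000e+00  0.00000000e+00  0.00000000e+00  1.00000000e+00]]
```

View pics/scene0.png

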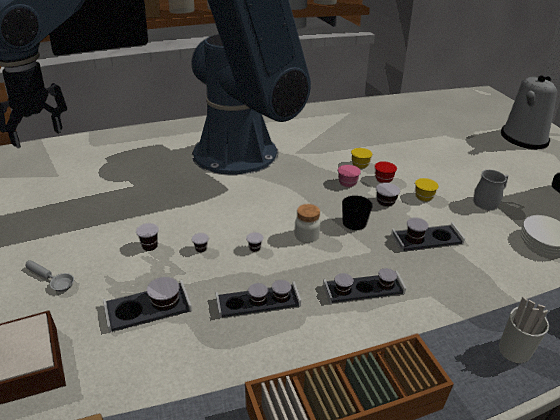

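View pics/top0.png

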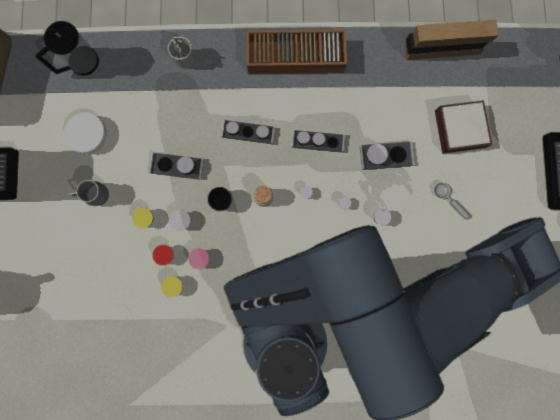

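View pics/wrist0.png

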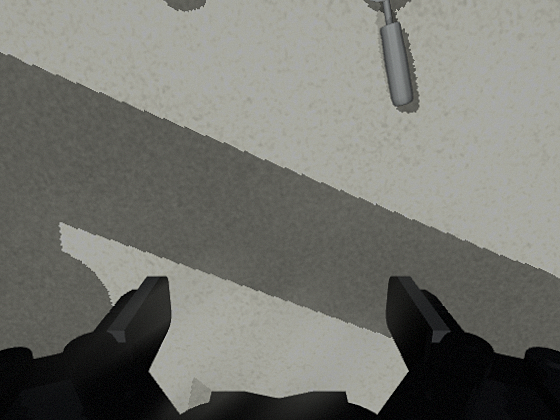

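```bash
python3 - <<'E'
import cv2
a=cv2.imread("pics/top0.png")
cv2.imwrite("pics/top_c1.png",cv2.resize(a[110:240,130:290],None,fx=5,fy=4.6*5/4.6,interpolation=cv2.INTER_CUBIC)[:600])
cv2.imwrite("pics/top_c2.png",cv2.resize(a[110:230,270:430],None,fx=5,fy=5,interpolation=cv2.INTER_CUBIC))
b=cv2.imread("pics/scene0.png")
cv2.imwrite("pics/scene_c1.png",cv2.resize(b[140:260,290:450],None,fx=5,fy=5,interpolation=cv2.INTER_CUBIC))
E
```

```text
(no output)
```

View pics/top_c1.png

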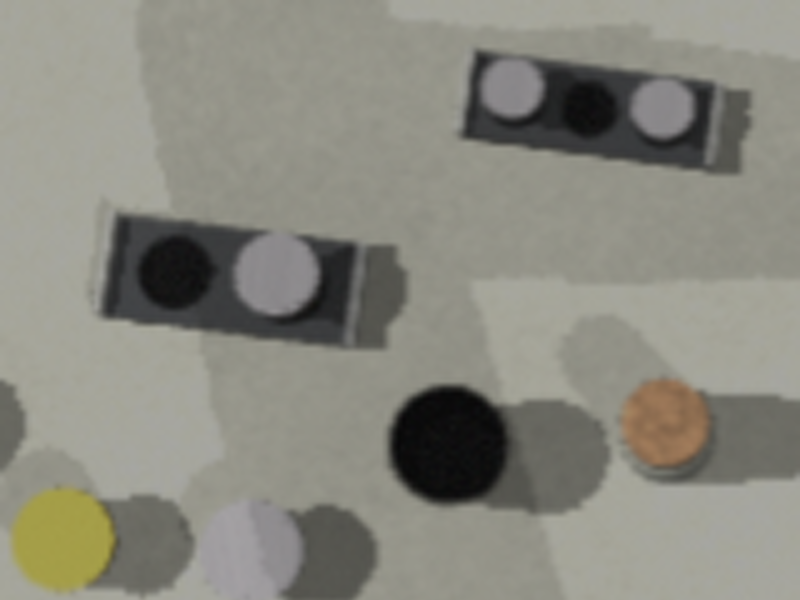

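View pics/top_c2.png

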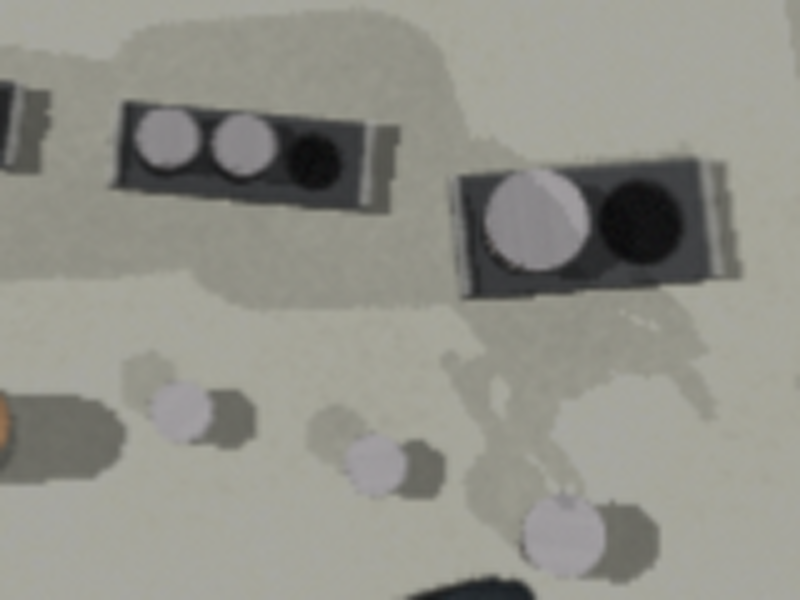

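View pics/scene_c1.png

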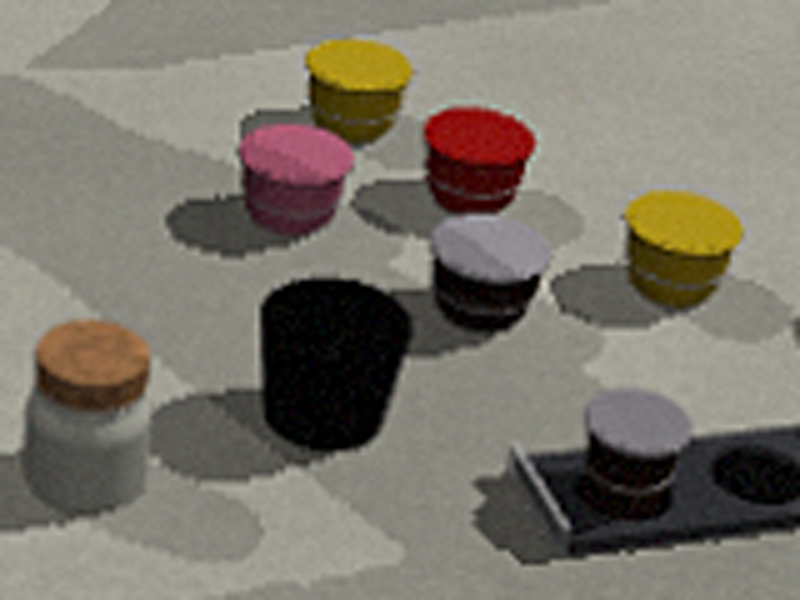

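```bash
cat > h.py <<'E'
import numpy as np, cv2
from cell import r, optics
from scipy.spatial.transform import Rotation as R
def Tcw(im,tool=None):
    if "camera_from_world" in im and im["camera_from_world"] is not None: return np.array(im["camera_from_world"])
    W=np.eye(4); W[:3,:3]=R.from_quat(tool[1]).as_matrix(); W[:3,3]=tool[0]
    return np.linalg.inv(W@np.array(im["mount"]))
def pix2plane(im,uv,z,tool=None):
    K=np.array([[im["fx"],0,im["cx"]],[0,im["fy"],im["cy"]],[0,0,1]])
    p=cv2.undistortPoints(np.array([[uv]],float),K,np.array(im["D"]))[0,0]
    T=np.linalg.inv(Tcw(im,tool)); d=T[:3,:3]@np.array([p[0],p[1],1]); o=T[:3,3]
    return o+d*(z-o[2])/d[2]
def w2pix(im,P,tool=None):
    K=np.array([[im["fx"],0,im["cx"]],[0,im["fy"],im["cy"]],[0,0,1]])
    T=Tcw(im,tool)
    return cv2.projectPoints(np.array(P,float).reshape(-1,3),cv2.Rodrigues(T[:3,:3])[0],T[:3,3],K,np.array(im["D"]))[0][:,0]
def wrist():
    tool=(np.array(r.current_tool_pos()),np.array(r.current_ee_rot()))
    return optics.get_image("wrist"),tool
def quat(yaw): # tool y axis (jaw dir) at world angle yaw, z down
    y=np.array([np.cos(yaw),np.sin(yaw),0]); z=np.array([0,0,-1.]); x=np.cross(y,z)
    return R.from_matrix(np.column_stack([x,y,z])).as_quat()
E
python3 - <<'E'
from h import *
im=np.load("top.npy",allow_pickle=True).item(); sc=np.load("scene.npy",allow_pickle=True).item()
pts=dict(medgap=(164.6,163.9,.004),sbgap=(247.4,131.2,.004),sagap=(332.4,141.8,.004),lgap=(397.8,154,.004),
 large=(179.6,219.8,.04),s1=(306,192,.032),s2=(345,202.4,.032),med=(382.6,217,.046),
 medfix=(185,164.3,.05),sb1=(232.2,127.5,.036),sb3=(262.2,131.4,.036),sa1=(303,137.2,.036),sa2=(318.4,138.5,.036),lfix=(377,153.7,.044),
 cup=(219.2,198.4,.058),jar=(262.6,194,.072),yel=(142.3,217.8,.04),red=(163,255,.04),pink=(199,259,.04))
for k,(u,v,z) in pts.items():
    P=pix2plane(im,(u,v),z); d=im["depth"][int(round(v)),int(round(u))]
    print(k,P.round(4),"scene px",w2pix(sc,P)[0].round(1))
E
```

```text
medgap [0.5436 0.3565 0.004 ] scene px [441.3 236.6]
sbgap [0.6411 0.1015 0.004 ] scene px [364.  288.8]
sagap [ 0.6033 -0.1596  0.004 ] scene px [233.8 305. ]
lgap [ 0.5621 -0.3608  0.004 ] scene px [127.1 312. ]
large [0.3681 0.3026 0.04  ] scene px [387.4 188.7]
s1 [ 0.445  -0.0724  0.032 ] scene px [253.5 236.9]
s2 [ 0.4117 -0.1878  0.032 ] scene px [198.5 237.7]
med [ 0.3648 -0.2955  0.046 ] scene px [145.8 229. ]
medfix [0.5319 0.2851 0.05  ] scene px [416.7 223.6]
sb1 [0.6448 0.1455 0.036 ] scene px [386.3 273.7]
sb3 [0.631  0.0552 0.036 ] scene px [342.8 279. ]
sa1 [ 0.611  -0.0673  0.036 ] scene px [280.6 285.7]
sa2 [ 0.6063 -0.1136  0.036 ] scene px [256.9 289.2]
lfix [ 0.5552 -0.2873  0.044 ] scene px [161.7 287. ]
cup [0.4272 0.1832 0.058 ] scene px [356.5 203.2]
jar [0.4359 0.056  0.072 ] scene px [307.6 209.6]
yel [0.376  0.4134 0.04  ] scene px [425.7 183.6]
red [0.2656 0.3514 0.04  ] scene px [384.4 166.5]
pink [0.2522 0.2457 0.04  ] scene px [347.4 169.7]
```

```bash
python3 - <<'E'
from h import *
for p,y in [((.365,-.2955,.2),.09),((.368,.3026,.2),-.16),((.5436,.3565,.1),-.16),((.562,-.361,.1),.094),((.641,.1015,.1),-.15)]:
  for f in (0,np.pi):
    q=r.inverse_kinematics(p,quat(y+f)); print(p,f,None if q is None else np.round(q,2))
r.move_to([.50,-.22,.30],quat(0.0))
print(r.current_t())
im,t=wrist(); np.save("w1.npy",(im,t),allow_pickle=True)
cv2.imwrite("pics/w1.png",im["pixels"][:,:,::-1])
print(t)
E
```

```text
(0.365, -0.2955, 0.2) 0 [-0.78  0.27  1.91 -0.    0.96 -0.87]
(0.365, -0.2955, 0.2) 3.141592653589793 [-0.78  0.27  1.91 -0.    0.96  2.27]
(0.368, 0.3026, 0.2) 0 [ 0.59  0.29  1.89 -0.    0.96  0.75]
(0.368, 0.3026, 0.2) 3.141592653589793 [ 0.59  0.29  1.89 -0.    0.96 -2.39]
(0.5436, 0.3565, 0.1) 0 [ 0.51  0.7   1.49 -0.    0.95  0.67]
(0.5436, 0.3565, 0.1) 3.141592653589793 [ 0.51  0.7   1.49 -0.    0.95 -2.47]
(0.562, -0.361, 0.1) 0 [-0.64  0.73  1.43 -0.    0.98 -0.73]
(0.562, -0.361, 0.1) 3.141592653589793 [-0.64  0.73  1.43 -0.    0.98  2.41]
(0.641, 0.1015, 0.1) 0 [ 0.09  0.7   1.49 -0.    0.95  0.24]
(0.641, 0.1015, 0.1) 3.141592653589793 None
1.5417Traceback (most recent call last):
  File "<stdin>", line 7, in <module>
    arr = np.asanyarray(arr)
ValueError: setting an array element with a sequence. The requested array has an inhomogeneous shape after 1 dimensions. The detected shape was (2,) + inhomogeneous part.
```

Motion is fast (1.5 s), so both sides can be surveyed.

```bash
python3 - <<'E'
from h import *
import pickle
def shot(n):
    im,t=wrist(); pickle.dump((im,t),open(n+".pkl","wb"))
    cv2.imwrite(f"pics/{n}.png",im["pixels"][:,:,::-1]); print(t[0],r.current_t())
shot("w1")
r.move_to([.50,.20,.30],quat(0.0)); shot("w2")
E
```

```text
[ 0.49954325 -0.22092304  0.29980537] 1.6417
[0.50035567 0.19917601 0.29998657] 3.2417
```

View pics/w1.png

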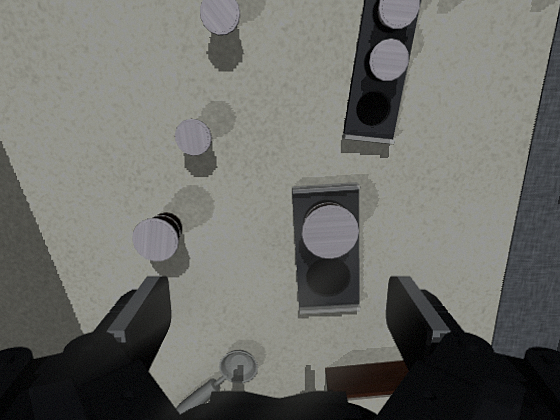

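View pics/w2.png

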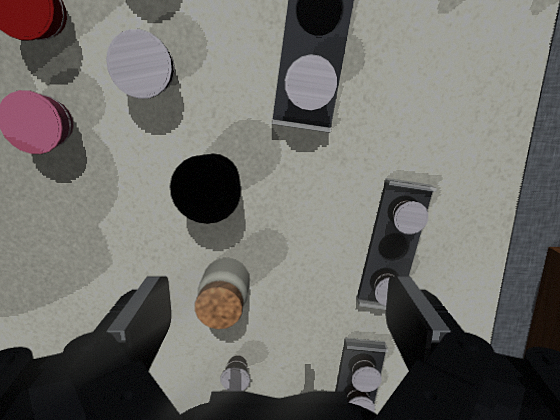

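```bash
python3 - <<'E'
from h import *
import pickle
for n,pts in dict(w1=dict(s1=(220,13,.032),s2=(193,137,.032),med=(155,239,.046),sagap=(373,108,.007),sa2=(388.5,60.5,.036),lgap=(328,277,.006),lfix=(330,231,.044)),
  w2=dict(large=(140,63,.04),medgap=(320,12,.006),medfix=(311,82.5,.05),sbgap=(393,246,.006),sb1=(411,218,.036),cup=(206,188,.058))).items():
    im,t=pickle.load(open(n+".pkl","rb"))
    for k,(u,v,z) in pts.items(): print(k,pix2plane(im,(u,v),z,t).round(4))
    a=im["pixels"][:,:,::-1]
    for k,(u,v,z) in pts.items():
        if 'gap' in k:
            u,v=int(u),int(v); v0=max(v-60,0)
            cv2.imwrite(f"pics/{k}.png",cv2.resize(a[v0:v0+100,max(u-60,0):u+60],None,fx=3,fy=3))
E
cd pics; python3 -c "
import cv2,numpy as np
t=[cv2.imread(k+'.png') for k in ('sagap','lgap','medgap','sbgap')]
t=[x[:300,:360] for x in t]
cv2.imwrite('gaps.png',np.vstack([np.hstack(t[:2]),np.hstack(t[2:])]))"
```

```text
s1 [ 0.4451 -0.0721  0.032 ]
s2 [ 0.4114 -0.1862  0.032 ]
med [ 0.3659 -0.2937  0.046 ]
sagap [ 0.6013 -0.1585  0.007 ]
sa2 [ 0.6056 -0.1139  0.036 ]
lgap [ 0.561  -0.3604  0.006 ]
lfix [ 0.5555 -0.2855  0.044 ]
large [0.3688 0.3037 0.04  ]
medgap [0.5422 0.3538 0.006 ]
medfix [0.5314 0.2863 0.05  ]
sbgap [0.6389 0.1012 0.006 ]
sb1 [0.6454 0.1467 0.036 ]
cup [0.4277 0.1859 0.058 ]
```

View pics/gaps.png

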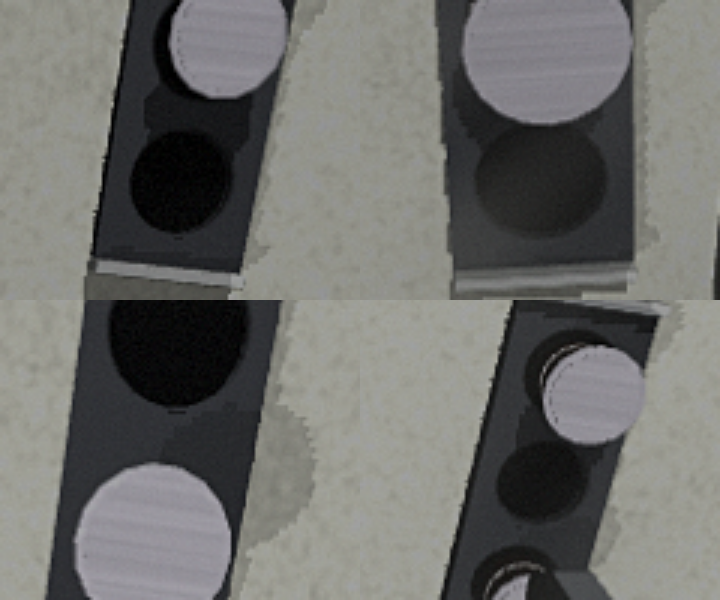

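```bash
cat >> h.py <<'E'
C=dict(s1=(.445,-.0722,.0305),s2=(.4115,-.187,.0305),med=(.3653,-.2945,.0445),large=(.3685,.303,.0385))
G=dict(sa=(.602,-.159),sb=(.6395,.101),l=(.5615,-.360),m=(.543,.3555))
Y=dict(sa=-.083,sb=-.152,l=.094,m=-.162)
D=dict(s1=.003,s2=.003,med=.0,large=-.003)
PRE=dict(s1=.62,s2=.62,med=.76,large=.95)
def pick(c,g):
    x,y,z=C[c]; q=quat(Y[g])
    r.set_gripper(PRE[c],25)
    r.move_to([x,y,.13],q); r.move_linear([x,y,z+D[c]],vel=.1)
    r.set_gripper(0.0,25)
    print(c,"opening",r.current_opening(),r.current_opening()*.085,r.current_contact_force())
    r.move_linear([x,y,.16],vel=.15)
    print("lifted",r.current_opening(),r.current_t())
def over(c,g):
    r.move_to([*G[g],.13],quat(Y[g]))
def snap(n,which="wrist"):
    im=optics.get_image(which); cv2.imwrite(f"pics/{n}.png",im["pixels"][:,:,::-1])
E
python3 - <<'E'
from h import *
pick("s2","sa"); snap("p1"); over("s2","sa"); snap("p1b"); print(r.current_t())
E
```

```text
s2 opening 0.42261726368854957 0.03592246741352672 [-1.46737352  0.4905654   5.53385664]
lifted 0.41756350897866734 7.6667
8.5667
```

```bash
cd pics; python3 -c "
import cv2,numpy as np
cv2.imwrite('p1c.png',cv2.resize(np.hstack([cv2.imread('p1.png'),cv2.imread('p1b.png')]),(800,300)))"
```

```text
(no output)
```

View pics/p1b.png

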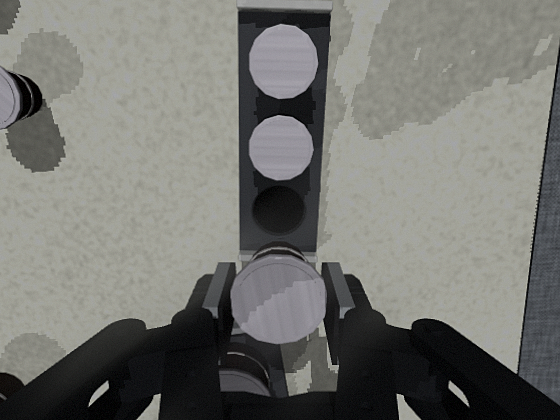

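```bash
cat >> h.py <<'E'
def place(c,g):
    z=C[c][2]+D[c]+.004; x,y=G[g]
    r.move_linear([x,y,z+.010],vel=.1); print("F above",np.round(r.current_contact_force(),1))
    r.move_linear([x,y,z],vel=.04); print("F down",np.round(r.current_contact_force(),1),np.round(r.current_tool_pos(),4))
    r.set_gripper(PRE[c])
    r.move_linear([x,y,.15],vel=.15); print("t",r.current_t())
E
python3 - <<'E'
from h import *
place("s2","sa"); snap("p2")
E
```

```text
F above [ 0.2 -0.2  0.2]
F down [ 0.1  0.4 -0.9] [ 0.6019 -0.159   0.0373]
t 11.15
```

View pics/p2.png

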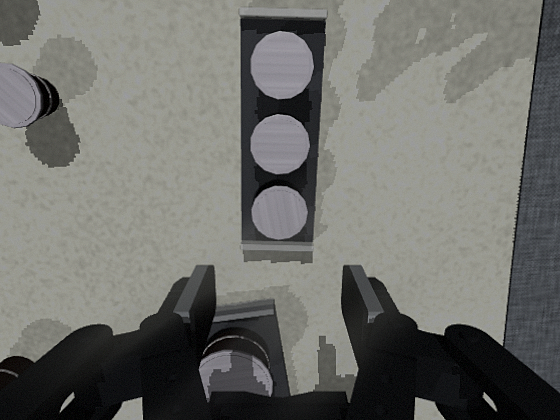

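```bash
python3 - <<'E'
from h import *
im,t=wrist()
for uv in [(282,65),(280.5,144),(279.5,213)]: print(pix2plane(im,uv,.036,t).round(4))
print(w2pix(im,[[.602,-.159,.036]],t), t[0])
for v in (65,144,213): print(im["depth"][v,280])
cv2.imwrite("pics/p2z.png",cv2.resize(im["pixels"][20:270,200:360,::-1],None,fx=2.4,fy=2.4))
E
```

```text
[ 0.6112 -0.0669  0.036 ]
[ 0.6066 -0.1126  0.036 ]
[ 0.6023 -0.1576  0.036 ]
[[279.20939428 214.98559682]] [ 0.60145896 -0.15881948  0.14882817]
0.21728064
0.23088127
0.2442707
```

View pics/p2z.png

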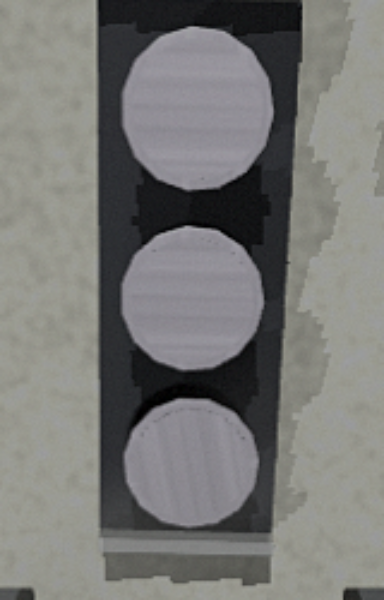

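The first small capsule is seated: the three lids are 46 mm apart and level in depth. Next is s1 into small holder b.

```bash
cat >> h.py <<'E'
def lidz(im,t,uv):
    d=np.median(im["depth"][int(uv[1])-2:int(uv[1])+3,int(uv[0])-2:int(uv[0])+3])
    K=np.array([[im["fx"],0,im["cx"]],[0,im["fy"],im["cy"]],[0,0,1]])
    p=cv2.undistortPoints(np.array([[uv]],float),K,np.array(im["D"]))[0,0]
    return (np.linalg.inv(Tcw(im,t))@np.array([p[0]*d,p[1]*d,d,1]))[:3]
def after(g,h,n):
    im,t=wrist(); P=[*G[g],h]; uv=w2pix(im,[P],t)[0]; a=im["pixels"][:,:,::-1].copy()
    print("expected px",uv.round(1),"depth point",lidz(im,t,uv).round(4))
    import pickle; pickle.dump((im,t),open(n+".pkl","wb")); cv2.imwrite(f"pics/{n}.png",a)
E
python3 - <<'E'
from h import *
pick("s1","sb"); over("s1","sb"); snap("p3a"); place("s1","sb"); after("sb",.036,"p3b")
E
```

```text
s1 opening 0.42188947740258903 0.03586060557922007 [-1.11773534  0.96154398  6.3333166 ]
lifted 0.42595107803041754 14.625
F above [0.2 0.  0.7]
F down [0.2 0.1 1.1] [0.6394 0.101  0.0372]
t 18.2833
expected px [279.1 214.4] depth point [0.6395 0.1011 0.0365]
```

View pics/p3b.png

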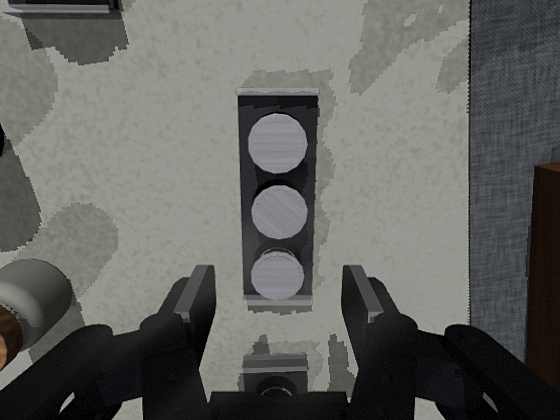

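```bash
python3 - <<'E'
from h import *
r.move_to([.45,-.2,.2],quat(0.09))
pick("med","m")
q=quat(Y["m"])
r.move_linear([.3653,-.2945,.22],vel=.2)
r.move_to([*G["m"],.20],q); snap("p4a"); place("med","m"); after("m",.05,"p4b")
E
```

```text
med opening 0.5652177264530688 0.04804350674851085 [-1.27193508  0.60144078  6.32382287]
lifted 0.5648743399236391 22.8167
F above [ 0.5 -0.6 -0.5]
F down [-0.3  0.2  0. ] [0.5428 0.3554 0.0481]
t 28.8167
expected px [278.8 220.8] depth point [0.543  0.3557 0.0505]
```

View pics/p4b.png

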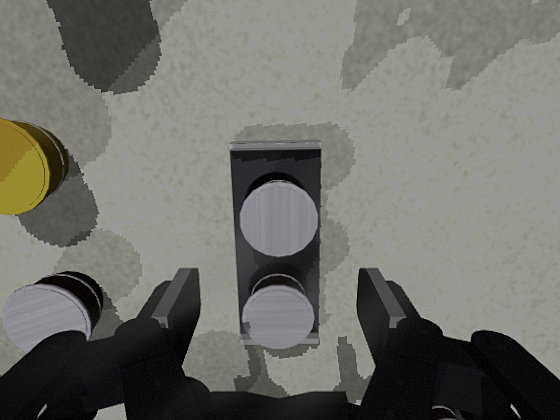

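```bash
python3 - <<'E'
from h import *
r.move_to([.3685,.303,.2],quat(Y["l"])); after("m",.05,"p5x")
r.set_gripper(.95)
im,t=wrist(); snap("p5w"); print(w2pix(im,[[.3685,.303,.04]],t))
pick("large","l")
r.move_linear([.3685,.303,.24],vel=.2)
r.move_to([*G["l"],.20],quat(Y["l"])); snap("p5a"); print(r.current_opening(),r.current_t())
E
```

```text
expected px [524.2 152.1] depth point [0.5428 0.3555 0.0502]
[[277.84451348 196.42323909]]
large opening 0.7073547685663558 0.06012515532814025 [-1.47569609 -0.71317402  9.02606402]
lifted 0.706100659192249 33.1167
0.701904690964405 36.175
```

View pics/p5a.png

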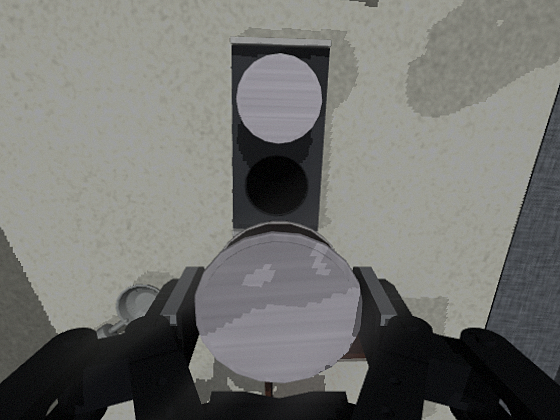

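View pics/p5w.png

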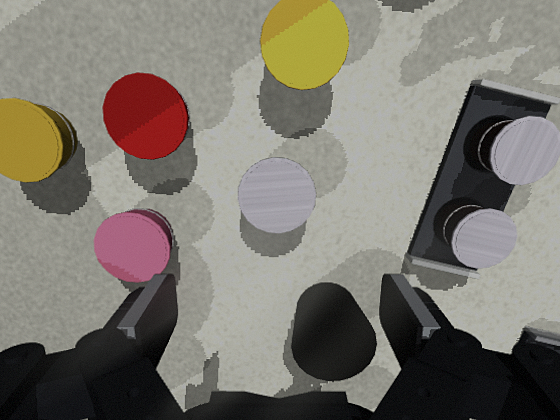

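```bash
python3 - <<'E'
from h import *
place("large","l"); after("l",.044,"p6"); 
r.move_to([.30,-.42,.25],quat(Y["l"])); r.sleep(.3); snap("t_end","top"); snap("s_end","scene"); print(r.current_t())
E
python3 - <<'E'
import cv2,numpy as np
s=cv2.resize(cv2.imread("pics/s_end.png")[140:320,100:480],None,fx=2.1,fy=2.1,interpolation=cv2.INTER_CUBIC)
cv2.imwrite("pics/s_endc.png",s)
E
```

```text
F above [0.4 0.6 0.2]
F down [-0.2  0.3  0. ] [ 0.5613 -0.3599  0.0391]
t 39.4583
expected px [279.  219.1] depth point [ 0.5615 -0.36    0.0442]
41.0167
```

View pics/p6.png

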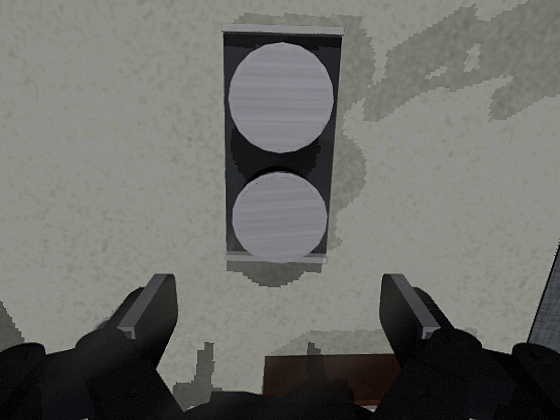

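View pics/t_end.png

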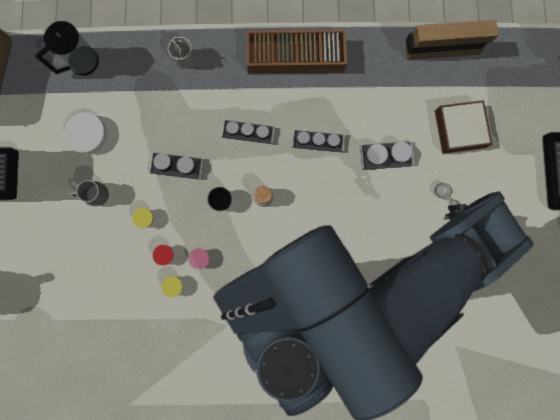

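View pics/s_endc.png

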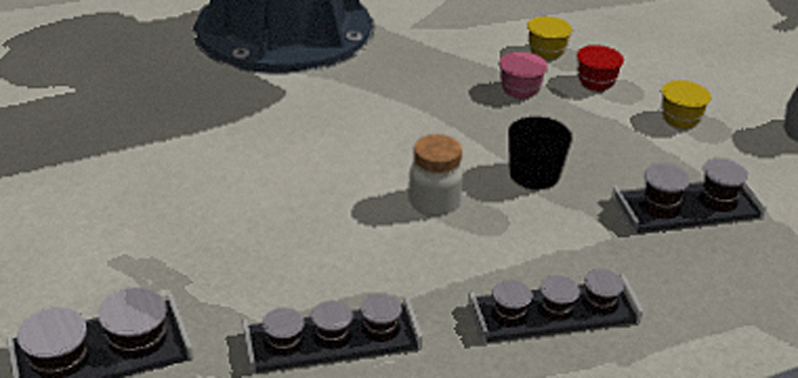

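```bash
python3 - <<'E'
from h import *
import pickle
for n,l in dict(p6=[(279,217),(281,98)],p4b=[(279,219),(278,316)],p3b=[(279.5,212),(277.5,143)]).items():
    im,t=pickle.load(open(n+".pkl","rb"))
    for u,v in l:
        A=np.array([lidz(im,t,(u+a,v+b)) for a in range(-18,19,6) for b in range(-18,19,6)])
        c=np.linalg.lstsq(np.c_[A[:,:2]-A[:,:2].mean(0),np.ones(len(A))],A[:,2],rcond=None)[0]
        print(n,lidz(im,t,(u,v)).round(4),"tilt",np.hypot(*c[:2]).round(3))
r.hand_in()
E
```

```text
p6 [ 0.5614 -0.3586  0.0439] tilt 0.001
p6 [ 0.5556 -0.2858  0.0442] tilt 0.003
p4b [0.5433 0.3567 0.0503] tilt 0.003
p4b [0.5315 0.2883 0.0504] tilt 0.006
p3b [0.64   0.1026 0.0361] tilt 0.003
p3b [0.6456 0.1475 0.036 ] tilt 0.003
the job is handed in; nothing more can be done
```

All four loose capsules are in the empty pockets of holders of their own size. I handed the job in at about 41 s of the 99 s allowed; no verdict is reported.

- **Choice of large capsule:** I took the silver-lidded brown one, at pixel (180, 220) in the top view. I left the two yellow, the red and the pink look-alikes where they were.
- **Three checked by depth (large, medium, one small):** Their lids were level, with tilt under 0.01 rad. Their heights matched the fixed neighbours within 0.3 mm. Spacing to those neighbours was 73, 69 and 45 mm, against 72, 70 and 46 mm nominal.
- **Other small capsule:** I checked this one (small holder a) only by lid spacing (45 mm) and by eye in the wrist, top and scene pictures. It looked fully seated and in line with its neighbours.
- **Bystanders:** The cup and the sugar jar appear upright and unmoved in the final top and scene pictures.
- **Disagreements:** No check failed. The only one was a 1–2 mm difference between the top and wrist cameras, which is within calibration.

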